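Earth check of a bench scale with a spring-tipped probe

TASK

Check the earth terminals of the bench scale: take the orange probe from its stand and press its spring tip on the brass head of the green-ringed terminal, then the yellow, then the blue one on the sloping console, each time square to the terminal, until the spring tip is about half in (never fully in), holding it there for a second. How far each terminal is screwed out is not known, so feel for it; leave the red-ringed terminal untouched. Then hang the probe back in the fork of its stand, upright, and do not disturb the other things on the bench.

Things in the scene. Friction and masses are not known exactly. Their poses are not given: they have to be found in the camera images.
- probe: orange probe 197 mm long, 0.16 kg, hanging upright in the stand's fork. Origin: centre of the underside of its black collar (40 x 40 x 8 mm), z up along its axis. Above the collar an orange square handle 24 x 24 mm to z = 92 mm, faces along x and y. Below: round white shaft, 14 mm, to z = -80 mm, then a steel spring plunger, 9 mm, its round end at z = -105 mm
- tip (a point): the round end of the probe's spring plunger when not pressed, 105 mm below the probe's origin along its axis (fixed to the probe's body)
- plunger (a joint): how far the probe's spring tip is pressed in, in m: 0 free, 0.014 fully in (bottomed). The spring takes about 1.2 N to start and 0.5 N more for each mm: about 4.7 N at half way (7 mm)
- stand: grey probe stand, fixed; base plate 130 x 110 x 12 mm. Origin: underside, below the fork's middle; z up, x along the slot. Two level prongs 20 mm wide, 12 mm thick, tops at 135 mm, 22 mm slot between them, open towards -x, above and below; behind, from x = 47 to 63 mm, a post no higher than the prongs
- fork (a point): middle of the fork at the height of the prongs' tops: the probe's origin (underside of the collar) rests here when hung up
- scale: white bench scale, pan taken off, fixed. Origin: underside of its platform's centre, z up, x towards the console. Platform 180 x 280 mm, top at 60 mm, with the green, yellow and red terminals. Behind it (x 80 to 175 mm) a blue and grey console 230 mm wide, its top sloping 30 degrees towards -x, 74 to 126 mm high, with display, keys and the blue terminal
- green_terminal: green-ringed terminal on the platform, first to check. Brass screw head 22 mm across, 6 mm thick, on a 12 mm stem, in a flat coloured ring 44 mm across. Origin: centre of the ring's underside, z out of the surface along the stem. The flat top of the head is somewhere from 10 to 40 mm above the origin (it varies and is not reported)
- yellow_terminal: yellow-ringed terminal on the platform, second to check. Brass screw head 22 mm across, 6 mm thick, on a 12 mm stem, in a flat coloured ring 44 mm across. Origin: centre of the ring's underside, z out of the surface along the stem. The flat top of the head is somewhere from 10 to 40 mm above the origin (it varies and is not reported)
- blue_terminal: blue-ringed terminal on the console, third to check; z leans 30 degrees to the scale's -x. Brass screw head 22 mm across, 6 mm thick, on a 12 mm stem, in a flat coloured ring 44 mm across. Origin: centre of the ring's underside, z out of the surface along the stem. The flat top of the head is somewhere from 10 to 30 mm out (it varies and is not reported)
- red_terminal: red-ringed terminal on the platform, not to be touched. Brass screw head 22 mm across, 6 mm thick, on a 12 mm stem, in a flat coloured ring 44 mm across. Origin: centre of the ring's underside, z out of the surface along the stem. The flat top of the head is somewhere from 10 to 40 mm above the origin (it varies and is not reported)
- weight: bystander: steel calibration weight with a knob, 52 mm across, 68 mm high, origin under its centre
- jar: bystander: amber glass sample jar with white lid, 68 mm across, 90 mm high, origin under its centre
- spatula: bystander: steel spatula with a wooden handle, 200 mm long, lying flat on the bench
Things that resemble listed ones, but are neither listed nor needed, are in the scene too. There is more than one size of the probe; the job needs the smallest. Of the things that look like the stand, the larger one is meant.

How it is judged:
On the way, in this order (a step that is already met when the one before it is completed fails the run):
1. the probe's spring tip is held on the brass head of the green-ringed terminal for 0.5 s, pressed in 4 to 10 mm, the probe within 0.2 rad of square to it (contact force between probe and green_terminal above 1 N and value of joint plunger between 0.004 and 0.01 m and angle between the z axis of probe and the z axis of green_terminal, either way round below 0.2 rad), for 0.5 s.
2. the probe's spring tip is held on the brass head of the yellow-ringed terminal for 0.5 s, pressed in 4 to 10 mm, the probe within 0.2 rad of square to it (contact force between probe and yellow_terminal above 1 N and value of joint plunger between 0.004 and 0.01 m and angle between the z axis of probe and the z axis of yellow_terminal, either way round below 0.2 rad), for 0.5 s.
3. the probe's spring tip is held on the brass head of the blue-ringed terminal for 0.5 s, pressed in 4 to 10 mm, the probe within 0.2 rad of square to it (contact force between probe and blue_terminal above 1 N and value of joint plunger between 0.004 and 0.01 m and angle between the z axis of probe and the z axis of blue_terminal, either way round below 0.2 rad), for 0.5 s.
At the end, for the whole second after the job is handed in: the probe hangs at rest in the fork of its stand: its origin within 15 mm of the fork's middle point, within 0.1 rad of upright, slower than 0.02 m/s, its spring tip free (pressed in less than 2 mm); weight, jar and spatula within 20 mm of where they were (distance between probe and fork below 0.015 m and angle between probe's own z axis and vertical below 0.1 rad and linear speed of probe below 0.02 m/s and value of joint plunger below 0.002 m and distance of each of weight, jar, spatula from where it was at the start of the episode below 0.02 m); the robot touches nothing.
It fails at once if the red-ringed terminal is touched (more than 0.3 N) (contact force between anything else and red_terminal above 0.3 N).
It fails at once if the spring tip is pressed fully in (more than 13 mm) (value of joint plunger above 0.013 m).
It fails at once if a bystander (weight, jar, spatula) is pushed more than 20 mm (distance of any of weight, jar, spatula from where it was at the start of the episode above 0.02 m).
It also fails if it takes over 64 s, if anything falls off the work surface, if the arm or the gripper's body presses on something with over 40 N, if the wrist force passes 120 N, or if a joint passes its speed limit or range.

ROBOT

A 7-joint arm with a two-finger parallel gripper is mounted at the origin on the work surface. World frame = base frame: x ahead of the robot, y to its left, z up, the work surface at z = 0. Lengths are in m, angles in rad, forces in N, time in s.
With the tool pointing down it reaches from about 0.375 to 0.925 m from the base axis. Payload 3.1 kg.
Tool frame: the origin (TCP) lies midway between the tips of the shut fingers; the grasp point (between the pads) lies 19 mm behind it; z points along the fingers, y is the line along which they close (so a half turn about z gives the same grasp; the last joint's range is limited). The gripper opens to 85 mm and grips with 20 to 120 N. Pads are 22 mm wide; open, the fingers measure 114 mm over their backs; the gripper's body (76 mm by 85 mm) begins 54 mm behind the grasp point. The pads swing forward as they close: fully open they stand 13 mm farther back than shut.
Start: joints at [-1.263, 0.383, 0.044, 1.598, -0.018, 1.161, -0.05], TCP at [0.257, 0.597, 0.206] pointing down, gripper open.
Joint ranges: [-2.61, 2.61], [-0.41, 2.15], [-1.48, 1.57], [0, 2.5], [-1.57, 4.71], [0.05, 1.97], [-2.85, 2.85]. Speed limits (rad/s): [2.79, 2.79, 3.14, 3.14, 3.14, 3.14, 3.14].

INTERFACE

Orientations are given as a unit quaternion [w, x, y, z].
In Python, from station import telemetry, get_image, arm gives the robot as it stands.
- The arm moves only by the tool servo_tool, never from a script. Its argument "commands" is text: rows parted by semicolons, each of 7 numbers parted by spaces: the turn, a rotation vector about the tool's x, y, z in degrees, then the shift along the tool's x, y, z in cm, then the finger opening in cm, from 0 to 8.54. A call has 1 to 5 rows; each row shifts and turns the commanded pose from where the row before left it, along the tool's axes as they then stand; what a row does not reach is not made up. A row lasts 1/8 s, in which the tool goes at most 62.5 mm and 10.7 degrees, less where a joint would pass 70% of its speed; a pose out of reach is approached as far as the arm can. A call is refused whole if a number of a shift passes 6.25 or a number of a turn 10.7, either way. A call with a gripper value outside its range is refused whole. The fingers move at their own pace and stop on an object; "newtons" is the grip in N (left out, the last holds). Time passes only in rows, so rows that do not move let the fingers close. It gives the time, the measured TCP pose, the force, the opening and the grip force at its end, in the units of the state.
- telemetry.observe(): the state, without advancing time (a new reading comes with each control period).
- get_image(name): name is "scene" or "top" or "wrist"; returns a dict with "img" (480x640x3 uint8, blue, green, red), "mtx" (3x3 intrinsics, pixels), "world_from_camera" (4x4, takes a point from camera to world coordinates). Camera axes: x right, y down, z forward; pixel columns grow to the right and rows downward; lengths in m; the calibration is good to about 2 mm. A picture is of the moment at which its call begins. There is no depth.
- arm.finish_job(): hands the job in; it is judged then, once.
The state is a dict: "time_s": time; "joint_positions": joint angles; "dq": joint speeds; "effort": joint torques, N m; "tool_pos": TCP position; "eef_rot": TCP orientation; "force": force on the tool from outside, world axes, zero at the start; "torque": the same for the moment, N m; "gripper_width": finger opening in m; "finger_force": force on a finger pad.
Only numpy, scipy, OpenCV 4.12 (cv2) and the standard library are available. Lean on these libraries where they do the work, as an engineer would, in place of code of your own. Each camera call takes 0.05 s, during which the arm holds its last target. There are 200 camera calls.

## Working session

There is one attempt and no reset: what is moved stays moved. The work goes in short steps, Python scripts to look and compute and a tool call to move; the robot and the scene stay as the last step left them, time stands still between calls to the robot, and variables do not carry over. Pictures are saved under pics/ and viewed, at most 10 in all, crops included, and the job is handed in when it is done.

Besides the shell and the picture viewer there is one more tool, called as name(argument=value, ...) on one line, values as JSON. servo_tool: Moves the arm, as the interface text tells. Its arguments: {"type":"object","properties":{"commands":{"type":"string"},"newtons":{"type":"number"}},"required":["commands"]}

```bash
mkdir -p pics; cat > h.py <<'E'
import numpy as np, cv2, json
from station import telemetry, get_image, arm
def snap(n,fn):
    d=get_image(n); cv2.imwrite('pics/'+fn+'.png',d['img']); np.savez('pics/'+fn,**{k:d[k] for k in('mtx','world_from_camera','img')}); return d
def ray(fn,uv):
    d=np.load('pics/'+fn+'.npz'); T=d['world_from_camera']; v=np.linalg.inv(d['mtx'])@[uv[0],uv[1],1]
    return T[:3,3],T[:3,:3]@(v/np.linalg.norm(v))
def onz(fn,uv,z):
    o,r=ray(fn,uv); return o+r*(z-o[2])/r[2]
def tri(*a):
    A=np.zeros((3,3));b=np.zeros(3);R=[ray(f,p) for f,p in a]
    for o,r in R: P=np.eye(3)-np.outer(r,r);A+=P;b+=P@o
    x=np.linalg.solve(A,b); return x,[np.linalg.norm(np.cross(x-o,r)) for o,r in R]
def proj(fn,X):
    d=np.load('pics/'+fn+'.npz');T=np.linalg.inv(d['world_from_camera']);c=T[:3,:3]@X+T[:3,3];p=d['mtx']@c;return p[:2]/p[2]
E
python3 - <<'E'
from h import *
np.set_printoptions(precision=4,suppress=True)
for n in('scene','top','wrist'):
    d=snap(n,n+'0'); print(n,d['mtx'][0],d['world_from_camera'])
print(telemetry.observe())
a=np.vstack([cv2.imread('pics/%s0.png'%n) for n in('scene','top')]) 
E
```

```text
scene [500.2525   0.     312.7343] [[ 0.1434  0.7496 -0.6462  1.1526]
 [ 0.9897 -0.1098  0.0922 -0.1781]
 [-0.0019 -0.6528 -0.7576  0.865 ]
 [ 0.      0.      0.      1.    ]]
top [517.4354   0.     330.7393] [[-0.072  -0.9764  0.2037  0.3156]
 [-0.9974  0.0713 -0.0109 -0.0628]
 [-0.0039 -0.204  -0.979   1.165 ]
 [ 0.      0.      0.      1.    ]]
wrist [363.9714   0.     323.3575] [[ 0.3954  0.8715  0.2899  0.1815]
 [ 0.9185 -0.3743 -0.1276  0.6288]
 [-0.0027  0.3167 -0.9485  0.3732]
 [ 0.      0.      0.      1.    ]]
{'time_s': 0.15, 'joint_positions': array([-1.2628,  0.3837,  0.0438,  1.5992, -0.0179,  1.1612, -0.0499]), 'dq': array([ 0.0002, -0.0017, -0.0001, -0.0074, -0.0002, -0.0003, -0.    ]), 'effort': array([  0.0018, -43.4051,   1.0269, -24.998 ,   0.0108,   0.0073,
         0.    ]), 'tool_pos': array([0.2563, 0.5965, 0.2048]), 'eef_rot': array([-0.0001,  0.2014,  0.9795, -0.001 ]), 'force': array([-0.2489, -0.4106,  0.0074]), 'torque': array([-0.0093,  0.0366, -0.0178]), 'finger_force': 0.0, 'gripper_width': 0.08549902727275835}
```

View pics/scene0.png

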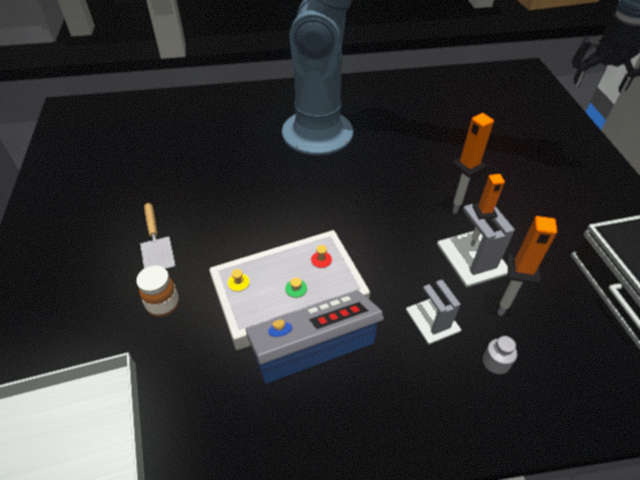

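View pics/top0.png

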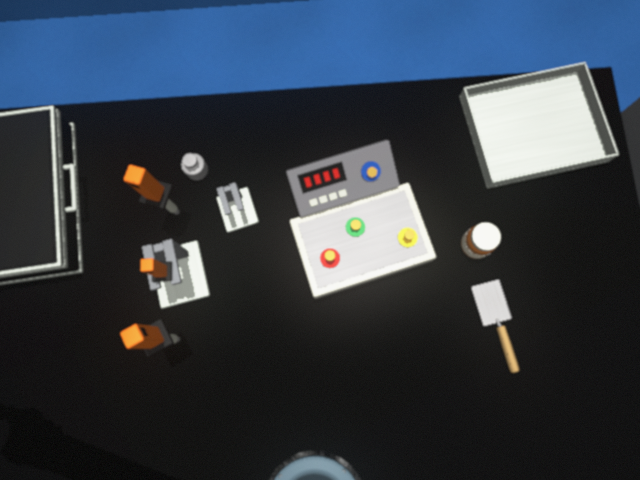

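The scene view shows the stand and its probe at (490,220), decoy probes at (470,160) and (527,260), a small decoy stand at (436,312), and terminals green (296,288), yellow (238,281), red (321,257) and blue (280,327). The top view agrees. I'll enlarge crops next.

```bash
python3 - <<'E'
import cv2,numpy as np
s=cv2.imread('pics/scene0.png');t=cv2.imread('pics/top0.png')
f=lambda i,x,y,w,h,k:cv2.resize(i[y:y+h,x:x+w],None,fx=k,fy=k,interpolation=cv2.INTER_CUBIC)
cv2.imwrite('pics/c1.png',np.hstack([f(s,430,100,130,200,3),f(t,110,150,130,200,3)]))
cv2.imwrite('pics/c2.png',np.vstack([f(s,200,220,200,75,4),f(s,200,295,200,75,4)])) 
cv2.imwrite('pics/c3.png',f(t,270,130,180,135,4))
E
```

```text
(no output)
```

View pics/c1.png

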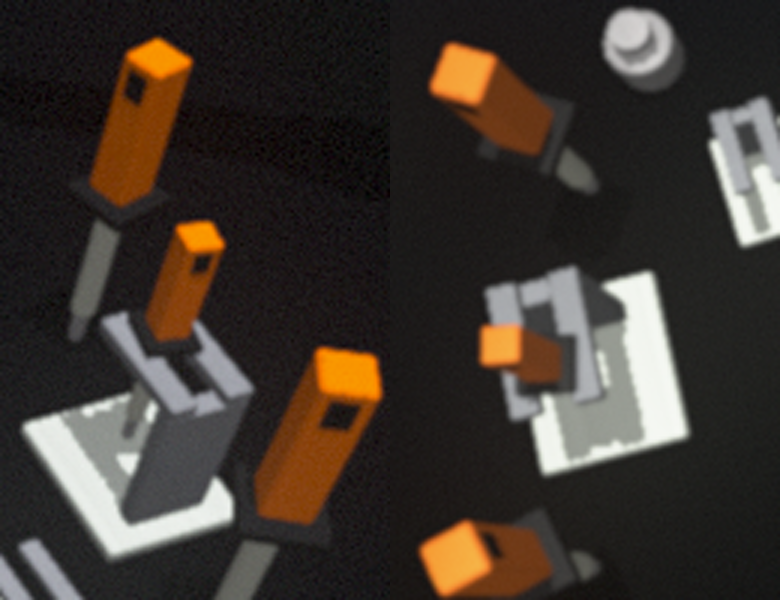

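View pics/c2.png

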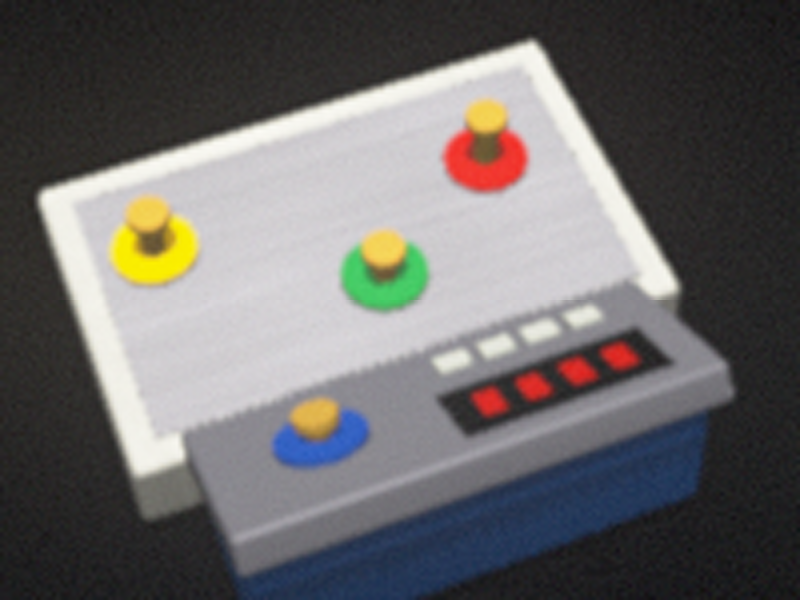

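View pics/c3.png

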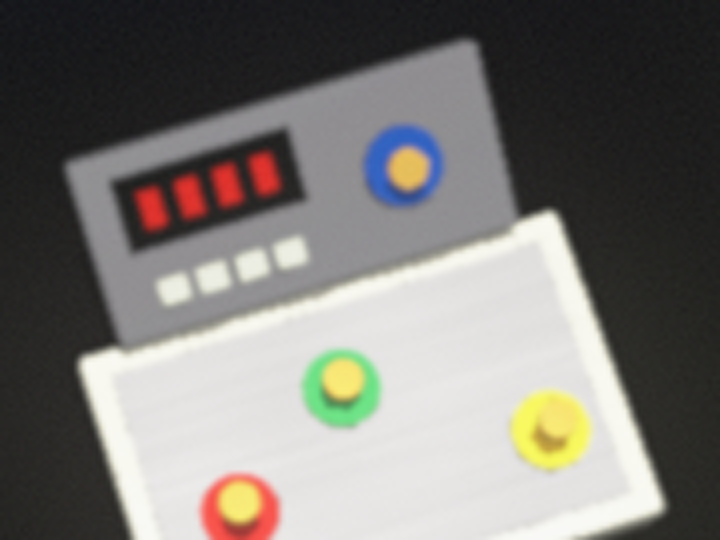

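The crops show the probe's handle top at scene crop (200,236) and top crop (501,345), the prong corners, and the terminal rings and heads, all clear. Next I'll triangulate them.

```bash
python3 - <<'E'
from h import *
np.set_printoptions(precision=4,suppress=True)
s1=lambda u,v:('scene0',(429.67+u/3+.0,99.67+v/3)); t1=lambda u,v:('top0',(109.67+(u-390)/3,149.67+v/3))
s2=lambda u,v:('scene0',(199.6+u/4,219.6+v/4)); t2=lambda u,v:('top0',(269.6+u/4,129.6+v/4))
P=dict(handle=(s1(200,236),t1(501,345)),hA=(s1(223,243),t1(482,326)),hB=(s1(177,226),t1(522,362)),hC=(s1(213,222),t1(483,366)),hD=(s1(187,252),t1(520,325)),
pA=(s1(252,388),t1(486,290)),pB=(s1(178,415),t1(577,268)),pC=(s1(103,322),t1(605,398)))
T=dict(gr=(s2(385,273),t2(342,388)),gh=(s2(384,247),t2(344,379)),yr=(s2(154,248),t2(551,430)),yh=(s2(150,213),t2(556,417)),
br=(s2(321,437),t2(403,166)),bh=(s2(317,414),t2(409,168)),rr=(s2(486,158),t2(240,511)),rh=(s2(487,116),t2(240,500)),
consA=(s2(735,372),t2(65,163)))
for k,v in {**P,**T}.items():
    x,e=tri(*v);print(k,x,np.array(e))
for n in('scene','top'):pass
# base plate / platform on known z
a=onz(*t1(545,470),.012);b=onz(*t1(687,437),.012);c=onz(*t1(655,272),.012);print('stand base',a,b,c)
print('big probe tops', tri(s1(157,60),t1(464,74))[0],tri(s1(348,372),t1(462,560))[0])
E
```

```text
handle [0.4916 0.2697 0.2226] [0.0009 0.0009]
hA [0.5035 0.2796 0.2261] [0.0004 0.0004]
hB [0.4804 0.2577 0.2226] [0.0018 0.0018]
hC [0.4798 0.282  0.2223] [0.002 0.002]
hD [0.5033 0.2576 0.2213] [0.0002 0.0002]
pA [0.5467 0.3106 0.1328] [0.0001 0.0001]
pB [0.5593 0.2527 0.1289] [0.0028 0.0028]
pC [0.4685 0.2347 0.1274] [0.0023 0.0023]
gr [ 0.5734 -0.1301  0.0592] [0.0006 0.0006]
gh [ 0.5733 -0.1301  0.0806] [0.0008 0.0008]
yr [ 0.5415 -0.2422  0.0592] [0.0004 0.0004]
yh [ 0.5423 -0.2408  0.0887] [0.0004 0.0004]
br [ 0.6852 -0.171   0.0975] [0.0004 0.0004]
bh [ 0.68   -0.1723  0.1086] [0.0011 0.0011]
rr [ 0.509  -0.0694  0.06  ] [0.0005 0.0005]
rh [ 0.509  -0.0694  0.0936] [0.0007 0.0007]
consA [0.6925 0.0111 0.1202] [0.0014 0.0014]
stand base [0.4344 0.3103 0.012 ] [0.4512 0.2048 0.012 ] [0.5784 0.226  0.012 ]
big probe tops [0.5786 0.1827 0.436 ] [ 0.3975  0.4444 -0.0348]
```

```bash
cat >> h.py <<'E'
from scipy.spatial.transform import Rotation as Ro
def plan(p,zdir=(0,0,-1),yyaw=89.,quiet=False):
    """turn (deg rotvec, tool) and shift (cm, current tool axes; and in target axes) to reach TCP p with tool z=zdir, tool y near heading yyaw"""
    o=telemetry.observe();q=np.array(o['eef_rot']);R=Ro.from_quat(q,scalar_first=True).as_matrix()
    z=np.array(zdir,float);z/=np.linalg.norm(z);y=np.array([np.cos(np.radians(yyaw)),np.sin(np.radians(yyaw)),0]);y-=z*(y@z);y/=np.linalg.norm(y)
    G=np.c_[np.cross(y,z),y,z];d=(np.array(p)-o['tool_pos'])*100
    print('t',o['time_s'],'pos',o['tool_pos'],'turn',Ro.from_matrix(R.T@G).as_rotvec(degrees=True),'shift now-axes',R.T@d,'target-axes',G.T@d,'F',o['force'],'w',o['gripper_width'],o['finger_force'])
E
python3 - <<'E'
from h import *
np.set_printoptions(precision=4,suppress=True)
s1=lambda u,v:('scene0',(429.67+u/3+.0,99.67+v/3)); t1=lambda u,v:('top0',(109.67+(u-390)/3,149.67+v/3))
t2=lambda u,v:('top0',(269.6+u/4,129.6+v/4))
print('big', tri(s1(157,60),t1(462,560)),tri(s1(348,372),t1(464,74)))
a=onz(*t2(80,358),.06);b=onz(*t2(553,212),.06);c=onz(*t2(664,508),.06);print(a,b,c,np.degrees(np.arctan2(*(a-b)[:2])),np.degrees(np.arctan2(*(b-c)[[1,0]])))
plan((.4915,.27,.34))
E
```

```text
big (array([0.3611, 0.2786, 0.2632]), [np.float64(0.001867031762641719), np.float64(0.0018670317626417279)]) (array([0.6529, 0.2774, 0.2654]), [np.float64(0.0010863436315299451), np.float64(0.0010863436315298068)])
[0.6006 0.0118 0.06  ] [ 0.6651 -0.2563  0.06  ] [ 0.4939 -0.299   0.06  ] -13.541706161087031 14.017546238247101
t 0.15 pos [0.2563 0.5965 0.2048] turn [ -0.1189  -0.0161 -22.2428] shift now-axes [-34.4998 -20.7449 -13.4748] target-axes [-24.0891 -32.234  -13.5221] F [-0.2489 -0.4106  0.0074] w 0.08549902727275835 0.0
```

servo_tool(commands="0 0 -7.4 0 0 -4.5 8.54; 0 0 -7.4 0 0 -4.5 8.54; 0 0 -7.4 0 0 -4.5 8.54; 0 0 0 -3 -4 0 8.54; 0 0 0 -3 -4 0 8.54", newtons=70)

```text
time_s: 0.78
tool_pos: [0.3153, 0.5158, 0.3413]
eef_rot: [0.0, 0.008, 1.0, 0.0]
force: [1.7, -0.3, -0.0]
gripper_width: 0.0855
finger_force: 0.0
```

servo_tool(commands="0 0 0 -3 -4 0 8.54; 0 0 0 -3 -4 0 8.54; 0 0 0 -3 -4 0 8.54; 0 0 0 -3 -4 0 8.54; 0 0 0 -3 -4 0 8.54")

```text
time_s: 1.4
tool_pos: [0.462, 0.3118, 0.3405]
eef_rot: [-0.0, 0.009, 1.0, -0.0]
force: [0.5, 0.2, 0.9]
gripper_width: 0.0855
finger_force: 0.0
```

servo_tool(commands="0 0 0 -3 -4 0 8.54; 0 0 0 0 0 0 8.54; 0 0 0 0 0 0 8.54")

```text
time_s: 1.78
tool_pos: [0.4902, 0.2731, 0.3405]
eef_rot: [-0.001, 0.009, 1.0, 0.0]
force: [-0.0, 0.5, -0.6]
gripper_width: 0.0855
finger_force: 0.0
```

```bash
python3 - <<'E'
from h import *
np.set_printoptions(precision=4,suppress=True)
d=snap('wrist','w1');plan((.4915,.27,.175))
for X in([.4916,.2697,.227],[.491,.27,.135],[.5035,.28,.227],[.48,.2577,.227]):print(proj('w1',np.array(X)))
E
```

```text
t 1.825 pos [0.4897 0.2742 0.3405] turn [ 0.0241 -0.0653  0.0675] shift now-axes [-0.2091 -0.4236 16.5494] target-axes [-0.1908 -0.4164 16.5498] F [ 0.279   1.8974 -0.1339] w 0.08558200991233272 0.0
[319.3597 221.8132]
[320.56   196.5282]
[332.2853 235.5531]
[303.9882 208.1298]
```

View pics/w1.png

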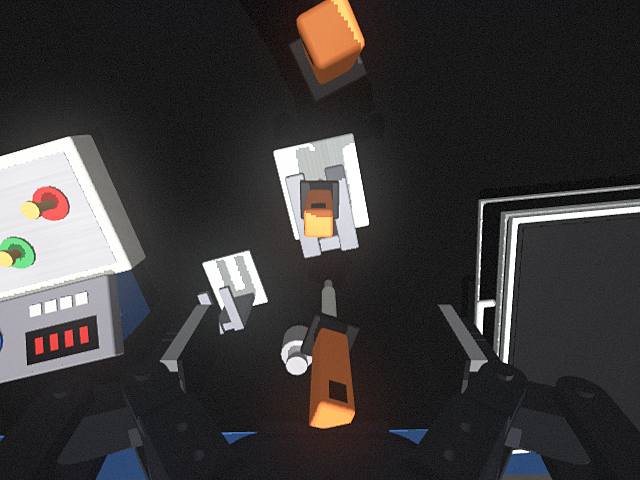

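The wrist view shows the probe handle's top centred at (319,223), as predicted, and square to the image. The fingers straddle it clear of the decoys. I'll descend and grip.

servo_tool(commands="0 0 0 -0.2 -0.4 4.5 8.54; 0 0 0 0 0 4.5 8.54; 0 0 0 0 0 4.5 8.54; 0 0 0 0 0 3 8.54; 0 0 0 0 0 0 8.54")

```text
time_s: 2.45
tool_pos: [0.489, 0.2694, 0.1727]
eef_rot: [-0.003, 0.007, 1.0, -0.002]
force: [0.2, -0.4, 0.1]
gripper_width: 0.0853
finger_force: 0.0
```

```bash
python3 - <<'E'
from h import *
np.set_printoptions(precision=4,suppress=True)
plan((.4915,.27,.175))
E
```

```text
t 2.45 pos [0.489  0.2694 0.1727] turn [-0.2127 -0.362   0.1633] shift now-axes [-0.2476  0.0611 -0.2288] target-axes [-0.2488  0.0626 -0.227 ] F [ 0.1909 -0.4162  0.0686] w 0.08526041028994084 0.0
```

servo_tool(commands="0 0 0 -0.2 0 -0.2 8.54; 0 0 0 0 0 0 4; 0 0 0 0 0 0 2; 0 0 0 0 0 0 2; 0 0 0 0 0 0 2", newtons=70)

```text
time_s: 3.08
tool_pos: [0.4952, 0.269, 0.1786]
eef_rot: [0.001, 0.009, 1.0, 0.0]
force: [0.1, -0.2, 6.4]
gripper_width: 0.0225
finger_force: 71.9
```

servo_tool(commands="0 0 0 0 0 0 2; 0 0 0 0 0 0 2; 0 0 0 0 0 0 2")

```text
time_s: 3.45
tool_pos: [0.4952, 0.2691, 0.1786]
eef_rot: [0.001, 0.009, 1.0, 0.0]
force: [0.5, -0.2, 5.6]
gripper_width: 0.0225
finger_force: 71.2
```

servo_tool(commands="0 0 0 0 0 -1 2; 0 0 0 0 0 -3 2; 0 0 0 0 0 -4 2; 0 0 0 0 0 -4 2; 0 0 0 0 0 -2 2")

```text
time_s: 4.08
tool_pos: [0.4948, 0.2689, 0.3197]
eef_rot: [0.001, 0.009, 1.0, 0.0]
force: [-0.4, 0.3, -1.6]
gripper_width: 0.0227
finger_force: 70.6
```

servo_tool(commands="0 0 0 0 0 -1 2; 0 0 0 0 0 0 2; 0 0 0 0 0 0 2")

```text
time_s: 4.45
tool_pos: [0.4936, 0.2683, 0.326]
eef_rot: [-0.001, 0.009, 1.0, -0.001]
force: [-0.4, 0.1, -1.9]
gripper_width: 0.0227
finger_force: 70.6
```

```bash
python3 - <<'E'
from h import *
np.set_printoptions(precision=4,suppress=True)
a=snap('scene','s2')['img'];b=snap('top','t2')['img'];plan((.573,-.13,.325))
f=lambda i,x,y,w,h,k:cv2.resize(i[y:y+h,x:x+w],None,fx=k,fy=k,interpolation=cv2.INTER_CUBIC)
p=proj('s2',np.array([.4915,.27,.2]));q=proj('t2',np.array([.4915,.27,.2]));print(p,q)
x,y=(p-[50,75]).astype(int);X,Y=(q-[50,75]).astype(int);x=min(x,540);X=max(0,X);y=max(y,0);Y=max(Y,0);print(x,y,X,Y)
cv2.imwrite('pics/c4.png',np.hstack([f(a,x,y,100,150,4),f(b,X,Y,100,150,4)]))
E
```

```text
t 4.55 pos [0.4938 0.2684 0.3262] turn [-0.1068 -0.1424 -0.0435] shift now-axes [ -8.6438 -39.6865   0.1743] target-axes [ -8.6133 -39.6933   0.1218] F [ 0.2318 -0.4304 -1.776 ] w 0.022750388397513095 70.63983678817749
[492.7605 187.1234] [150.2187 266.5451]
442 112 100 191
```

View pics/c4.png

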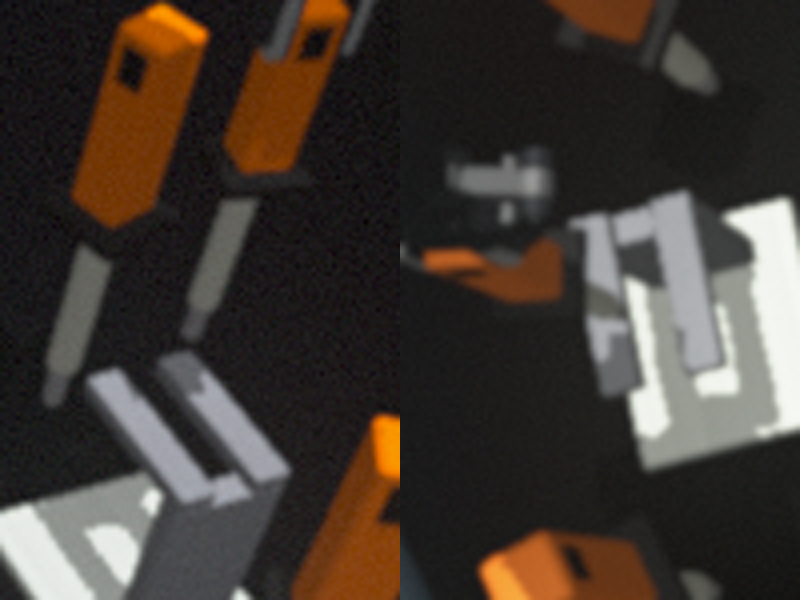

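The scene crop shows the probe clear of the fork, hanging straight in the grip, with its tip at crop (192,336), full-image (489.6,195.6).

```bash
python3 - <<'E'
from h import *
np.set_printoptions(precision=4,suppress=True)
for z in(.1736,.1776,.1816):print(onz('s2',(442+192/4-.4,112+338/4-.4),z))
A=proj('s2',np.array([.4915,.268,.1776]));B=proj('s2',np.array([.4915,.268,.2776]));d=B-A;print(A,d/d[1])
print('shaft meas slope',(238-192)/(200-336))
E
```

```text
[0.4893 0.2718 0.1736]
[0.4931 0.2692 0.1776]
[0.497  0.2666 0.1816]
[488.7258 195.5955] [-0.3644  1.    ]
shaft meas slope -0.3382352941176471
```

servo_tool(commands="0 0 0 -1.09 -4.96 0 2; 0 0 0 -1.09 -4.96 0 2; 0 0 0 -1.09 -4.96 0 2; 0 0 0 -1.09 -4.96 0 2; 0 0 0 -1.09 -4.96 0 2")

```text
time_s: 5.18
tool_pos: [0.5443, 0.0183, 0.3271]
eef_rot: [-0.001, 0.009, 1.0, -0.0]
force: [0.1, 0.5, -2.0]
gripper_width: 0.0223
finger_force: 70.5
```

servo_tool(commands="0 0 0 -1.09 -4.96 0 2; 0 0 0 -1.09 -4.96 0 2; 0 0 0 -1.09 -4.96 0 2; 0 0 0 0 0 2 2; 0 0 0 0 0 2 2")

```text
time_s: 5.8
tool_pos: [0.5742, -0.1308, 0.2868]
eef_rot: [-0.0, 0.01, 1.0, -0.0]
force: [-0.4, 0.5, -2.6]
gripper_width: 0.023
finger_force: 70.5
```

servo_tool(commands="0 0 0 0 0 2 2; 0 0 0 0 0 1 2; 0 0 0 0 0 0 2; 0 0 0 0 0 0 2")

```text
time_s: 6.3
tool_pos: [0.5751, -0.1296, 0.2587]
eef_rot: [0.001, 0.009, 1.0, -0.0]
force: [1.0, 0.8, -1.6]
gripper_width: 0.023
finger_force: 70.5
```

```bash
python3 - <<'E'
from h import *
np.set_printoptions(precision=4,suppress=True)
plan((.574,-.1305,.2292)); snap('scene','s3');snap('top','t3')
f=lambda i,x,y,w,h,k:cv2.resize(i[y:y+h,x:x+w],None,fx=k,fy=k,interpolation=cv2.INTER_CUBIC)
cv2.imwrite('pics/c5.png',np.hstack([f(np.load('pics/s3.npz')['img'],250,200,100,120,4),f(np.load('pics/t3.npz')['img'],310,160,100,120,4)]))
E
```

```text
t 6.3 pos [ 0.5751 -0.1296  0.2587] turn [-0.0132  0.0794 -0.0415] shift now-axes [ 0.1154 -0.0888  2.9488] target-axes [ 0.1114 -0.0894  2.9489] F [ 0.9564  0.7848 -1.641 ] w 0.023026601186710325 70.49476861953735
```

View pics/c5.png

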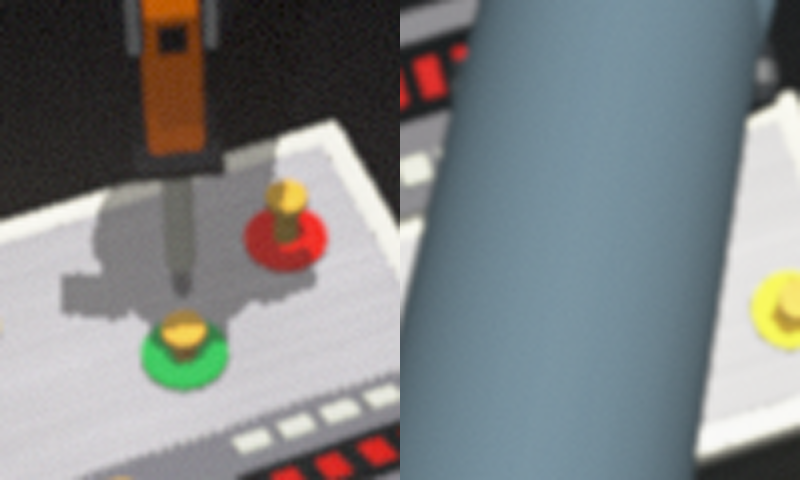

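The crop shows the tip at (181,290) directly above the green head at (184,330), lined up.

servo_tool(commands="0 0 0 0.1 -0.1 1.2 2; 0 0 0 0 0 1.1 2; 0 0 0 0 0 0.5 2; 0 0 0 0 0 0.2 2; 0 0 0 0 0 0 2")

```text
time_s: 7.02
tool_pos: [0.5736, -0.1306, 0.2284]
eef_rot: [0.0, 0.009, 1.0, 0.0]
force: [0.5, -0.3, 2.5]
gripper_width: 0.0224
finger_force: 71.1
```

servo_tool(commands="0 0 0 0 0 0.2 2; 0 0 0 0 0 0 2; 0 0 0 0 0 0 2")

```text
time_s: 7.4
tool_pos: [0.5737, -0.1306, 0.2262]
eef_rot: [0.0, 0.009, 1.0, -0.0]
force: [-1.1, -0.2, 2.5]
gripper_width: 0.0226
finger_force: 71.1
```

servo_tool(commands="0 0 0 0 0 0 2")

```text
time_s: 7.52
tool_pos: [0.5737, -0.1306, 0.2261]
eef_rot: [0.0, 0.009, 1.0, -0.0]
force: [-0.8, -0.6, 2.9]
gripper_width: 0.0227
finger_force: 71.1
```

servo_tool(commands="0 0 0 0 0 0 2")

```text
time_s: 7.65
tool_pos: [0.5736, -0.1306, 0.226]
eef_rot: [0.0, 0.009, 1.0, -0.0]
force: [-0.2, 0.0, 3.0]
gripper_width: 0.0225
finger_force: 71.1
```

servo_tool(commands="0 0 0 0 0 0 2")

```text
time_s: 7.78
tool_pos: [0.5736, -0.1305, 0.2259]
eef_rot: [0.0, 0.009, 1.0, -0.0]
force: [-0.8, 0.6, 2.5]
gripper_width: 0.0225
finger_force: 71.1
```

servo_tool(commands="0 0 0 0 0 0 2")

```text
time_s: 7.9
tool_pos: [0.5736, -0.1305, 0.2259]
eef_rot: [0.0, 0.009, 1.0, -0.0]
force: [-0.9, 0.1, 3.1]
gripper_width: 0.0226
finger_force: 71.1
```

servo_tool(commands="0 0 0 0 0 0 2; 0 0 0 0 0 0 2; 0 0 0 0 0 0 2")

```text
time_s: 8.28
tool_pos: [0.5736, -0.1305, 0.2259]
eef_rot: [0.0, 0.009, 1.0, -0.0]
force: [-0.4, -0.7, 3.1]
gripper_width: 0.0225
finger_force: 71.1
```

```bash
python3 - <<'E'
from h import *
np.set_printoptions(precision=4,suppress=True)
F=[]
for i in range(4): snap('scene','s4'); F.append(telemetry.observe()['force'])
print(np.array(F)); plan((.5415,-.2415,.31))
E
```

```text
[[-0.1578 -0.6787  2.4551]
 [-0.1739 -0.4162  2.9446]
 [-0.8634 -0.1385  3.4513]
 [-0.2052 -0.2373  2.5229]]
t 8.475 pos [ 0.5736 -0.1305  0.2259] turn [-0.0044  0.0079 -0.0475] shift now-axes [  3.0032 -11.1548  -8.4101] target-axes [  3.0136 -11.1517  -8.4106] F [-0.2052 -0.2373  2.5229] w 0.022367067755530823 71.11202359199524
```

Mean force rise is about 4.6 N, so the plunger is about 7 mm in, held for over 1 s. Next is yellow.

servo_tool(commands="0 0 0 0 0 -2.4 2; 0 0 0 0 0 -3 2; 0 0 0 1 -3.72 0 2; 0 0 0 1 -3.72 0 2; 0 0 0 1 -3.72 0 2")

```text
time_s: 9.1
tool_pos: [0.5405, -0.2417, 0.2782]
eef_rot: [-0.001, 0.009, 1.0, 0.0]
force: [0.4, -0.1, -1.7]
gripper_width: 0.0227
finger_force: 70.5
```

servo_tool(commands="0 0 0 0 0 0 2; 0 0 0 0 0 1.4 2; 0 0 0 0 0 1 2; 0 0 0 0 0 0 2; 0 0 0 0 0 0 2")

```text
time_s: 9.72
tool_pos: [0.5418, -0.2407, 0.2556]
eef_rot: [-0.0, 0.008, 1.0, 0.0]
force: [0.4, 0.6, -1.8]
gripper_width: 0.0226
finger_force: 70.6
```

```bash
python3 - <<'E'
from h import *
np.set_printoptions(precision=4,suppress=True)
plan((.542,-.2415,.238)); snap('scene','s5')
a=np.load('pics/s5.npz')['img'];cv2.imwrite('pics/c6.png',cv2.resize(a[200:300,190:290],None,fx=5,fy=5,interpolation=cv2.INTER_CUBIC))
E
```

```text
t 9.725 pos [ 0.5418 -0.2407  0.2556] turn [ 0.0036 -0.0148  0.0364] shift now-axes [-0.0175 -0.0767  1.7647] target-axes [-0.0171 -0.0766  1.7647] F [ 0.3773  0.5832 -1.7741] w 0.022626431525406377 70.57611465454102
```

View pics/c6.png

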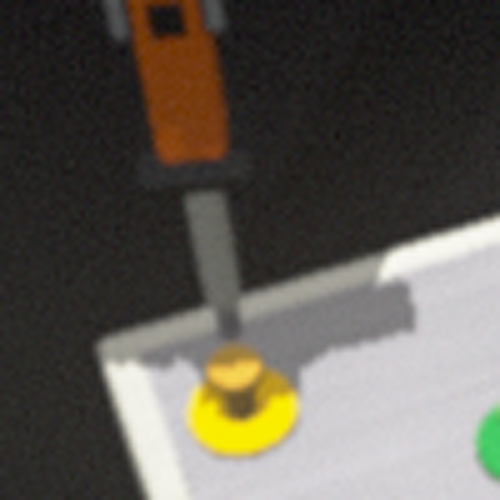

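The tip at crop (229,333) is just above the yellow head at (233,367), lined up. Pressing now.

servo_tool(commands="0 0 0 0 0 1 2; 0 0 0 0 0 0.5 2; 0 0 0 0 0 0.3 2; 0 0 0 0 0 0 2; 0 0 0 0 0 0 2")

```text
time_s: 10.4
tool_pos: [0.5416, -0.2415, 0.2383]
eef_rot: [0.0, 0.009, 1.0, 0.0]
force: [-0.4, -0.4, 0.7]
gripper_width: 0.0228
finger_force: 70.9
```

```bash
cat > fz.py <<'E'
from h import *
np.set_printoptions(precision=3,suppress=True)
F=[]
for i in range(8): get_image('wrist'); o=telemetry.observe();F.append(o['force'])
print(o['time_s'],o['tool_pos'],np.mean(F,0),np.std(F,0))
E
python3 fz.py
```

```text
10.8 [ 0.542 -0.241  0.238] [-0.724  0.649  0.797] [0.515 0.298 0.306]
```

servo_tool(commands="0 0 0 0 0 0.2 2; 0 0 0 0 0 0.2 2; 0 0 0 0 0 0 2; 0 0 0 0 0 0 2; 0 0 0 0 0 0 2")

```text
time_s: 11.42
tool_pos: [0.5416, -0.2415, 0.2341]
eef_rot: [0.0, 0.009, 1.0, -0.0]
force: [-0.4, 0.9, 2.4]
gripper_width: 0.0226
finger_force: 71.2
```

```bash
python3 fz.py
```

```text
11.825 [ 0.542 -0.242  0.234] [-0.631  1.073  2.857] [0.493 0.537 0.617]
```

servo_tool(commands="0 0 0 0 0 0 2; 0 0 0 0 0 0 2; 0 0 0 0 0 0 2; 0 0 0 0 0 0 2")

```text
time_s: 12.32
tool_pos: [0.5415, -0.2416, 0.2339]
eef_rot: [0.0, 0.009, 1.0, -0.0]
force: [-0.5, 1.1, 3.5]
gripper_width: 0.0227
finger_force: 71.2
```

```bash
python3 - <<'E'
from h import *
np.set_printoptions(precision=4,suppress=True)
c,s=np.cos(np.radians(14)),np.sin(np.radians(14)); zt=np.array([-.5*c,-.5*s,.866])
bh=np.array([.68,-.1723,.1086]); br=np.array([.6852,-.171,.0975]); h=(bh-br)@zt; print('head h',h, 'axis pt',br+h*zt)
H=(br+bh-h*zt)/2+h*zt
for d in(.04,0):plan(H+zt*(.1521+d),-zt,89.)
E
```

```text
head h 0.012292618120457365 axis pt [ 0.6792 -0.1725  0.1081]
t 12.325 pos [ 0.5415 -0.2416  0.2339] turn [ -7.289  -29.0974  -1.9386] shift now-axes [-4.4049  4.6735 -4.0835] target-axes [-5.8393  4.8143 -0.8032] F [-0.4887  1.0512  3.5131] w 0.02268347783952754 71.15752100944519
t 12.325 pos [ 0.5415 -0.2416  0.2339] turn [ -7.289  -29.0974  -1.9386] shift now-axes [-6.3359  5.193  -0.6193] target-axes [-5.8393  4.8143  3.1967] F [-0.4887  1.0512  3.5131] w 0.02268347783952754 71.15752100944519
```

servo_tool(commands="0 0 0 0 0 -2.5 2; 0 0 0 0 0 -4 2; 0 0 0 0 0 -3.5 2; -2.43 -9.7 -0.65 0 0 0 2; -2.43 -9.7 -0.65 0 0 0 2")

```text
time_s: 12.95
tool_pos: [0.542, -0.2421, 0.3338]
eef_rot: [0.171, -0.003, 0.984, 0.04]
force: [-0.8, -0.1, -3.1]
gripper_width: 0.0224
finger_force: 70.5
```

servo_tool(commands="-2.43 -9.7 -0.65 0 0 0 2; 0 0 0 0 0 0 2; 0 0 0 0 0 0 2")

```text
time_s: 13.32
tool_pos: [0.5417, -0.2412, 0.3336]
eef_rot: [0.251, -0.008, 0.966, 0.06]
force: [0.2, -0.1, -1.2]
gripper_width: 0.0226
finger_force: 70.6
```

```bash
python3 - <<'E'
from h import *
np.set_printoptions(precision=4,suppress=True)
c,s=np.cos(np.radians(14)),np.sin(np.radians(14)); zt=np.array([-.5*c,-.5*s,.866])
H=np.array([.6792,-.1725,.1083])
plan(H+zt*(.1521+.03),-zt,89.)
E
```

```text
t 13.325 pos [ 0.5417 -0.2412  0.3336] turn [-0.0133 -0.1048  0.0313] shift now-axes [-0.9461  3.6474  8.7964] target-axes [-0.928   3.6458  8.799 ] F [ 0.2175 -0.1392 -1.2207] w 0.02258876708577171 70.56362271308899
```

servo_tool(commands="0 0 0 -0.95 3.65 0 2; 0 0 0 0 0 3.3 2; 0 0 0 0 0 3.3 2; 0 0 0 0 0 2.2 2; 0 0 0 0 0 0 2")

```text
time_s: 13.95
tool_pos: [0.5922, -0.1922, 0.2645]
eef_rot: [0.249, -0.01, 0.967, 0.061]
force: [-0.8, -0.1, -1.4]
gripper_width: 0.0226
finger_force: 70.5
```

```bash
python3 - <<'E'
from h import *
np.set_printoptions(precision=4,suppress=True)
c,s=np.cos(np.radians(14)),np.sin(np.radians(14)); zt=np.array([-.5*c,-.5*s,.866])
H=np.array([.6792,-.1725,.1083])
snap('scene','s6');plan(H+zt*.1521,-zt,89.)
a=np.load('pics/s6.npz')['img'];cv2.imwrite('pics/c7.png',cv2.resize(a[240:360,220:340],None,fx=5,fy=5,interpolation=cv2.INTER_CUBIC))
E
python3 fz.py
```

```text
t 14.0 pos [ 0.5923 -0.1935  0.2661] turn [ 0.0049 -0.1426  0.2059] shift now-axes [ 0.126  -0.0951  2.9275] target-axes [ 0.1329 -0.0954  2.9272] F [-0.0871 -0.3036 -1.9246] w 0.02250874293324248 70.51832556724548
14.4 [ 0.591 -0.195  0.267] [ 0.296 -0.41  -1.557] [0.431 0.429 0.311]
```

View pics/c7.png

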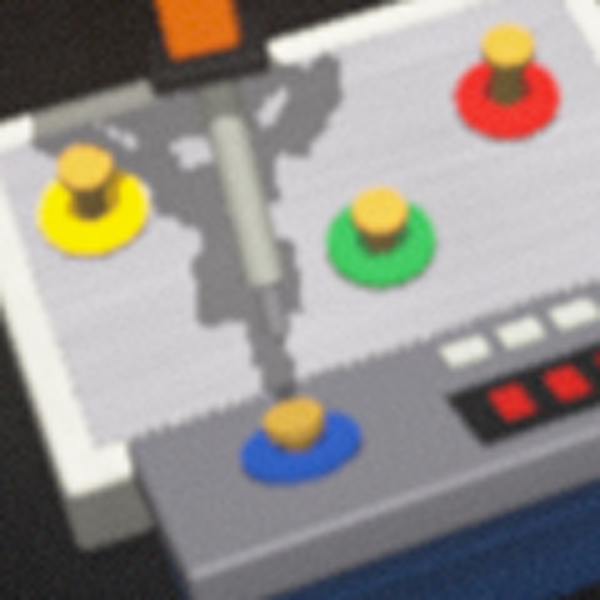

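The crop shows the tip at (276,328) with its axis running straight to the blue head at (294,410). Pressing along it.

servo_tool(commands="0 0 0 0 0 1.3 2; 0 0 0 0 0 1.2 2; 0 0 0 0 0 0.5 2; 0 0 0 0 0 0.2 2; 0 0 0 0 0 0 2")

```text
time_s: 15.02
tool_pos: [0.6058, -0.1904, 0.2382]
eef_rot: [0.251, -0.008, 0.966, 0.061]
force: [-2.2, 0.7, 0.4]
gripper_width: 0.0227
finger_force: 70.9
```

```bash
cat >> fz.py <<'E'
c,s=np.cos(np.radians(14)),np.sin(np.radians(14)); zt=np.array([-.5*c,-.5*s,.866])
D=np.mean(F,0)-np.array([0,-.1,-1.7]);print('along zt',D@zt,'plunge mm',(D@zt-1.2)/.5)
plan(np.array([.6792,-.1725,.1083])+zt*.1521,-zt,89.)
E
python3 fz.py
```

```text
15.425 [ 0.606 -0.191  0.239] [-1.93   0.42  -0.427] [0.553 0.357 0.452]
along zt 1.975414594660812 plunge mm 1.550829189321624
t 15.425 pos [ 0.606 -0.191  0.239] turn [-0.002  0.011  0.006] shift now-axes [ 0.019  0.035 -0.139] target-axes [ 0.019  0.035 -0.139] F [-2.063  0.7    0.081] w 0.02266302359819601 70.8922290802002
```

servo_tool(commands="0 0 0 0 0 0.2 2; 0 0 0 0 0 0.2 2; 0 0 0 0 0 0.1 2; 0 0 0 0 0 0 2; 0 0 0 0 0 0 2")

```text
time_s: 16.05
tool_pos: [0.6088, -0.1906, 0.2346]
eef_rot: [0.252, -0.008, 0.966, 0.06]
force: [-3.4, -0.1, 1.4]
gripper_width: 0.0226
finger_force: 71.2
```

```bash
python3 fz.py
```

```text
16.45 [ 0.609 -0.19   0.235] [-3.331 -0.107  1.261] [0.398 0.239 0.527]
along zt 4.180763051209548 plunge mm 5.961526102419096
t 16.45 pos [ 0.609 -0.19   0.235] turn [-0.011  0.018  0.01 ] shift now-axes [ 0.032  0.036 -0.646] target-axes [ 0.032  0.037 -0.646] F [-3.27  -0.308  1.76 ] w 0.022786054764700275 71.2151849269867
```

servo_tool(commands="0 0 0 0 0 0 2; 0 0 0 0 0 0 2; 0 0 0 0 0 0 2; 0 0 0 0 0 0 2; 0 0 0 0 0 0 2")

```text
time_s: 17.08
tool_pos: [0.6088, -0.1904, 0.2344]
eef_rot: [0.252, -0.008, 0.966, 0.061]
force: [-3.0, -0.7, 1.9]
gripper_width: 0.0228
finger_force: 71.2
```

servo_tool(commands="0 0 0 0 0 -2 2; 0 0 0 0 0 -4 2; 0 0 0 0 0 -4 2; 0 0 0 0 0 -1 2; 2.43 9.7 0.65 0 0 0 2")

```text
time_s: 17.7
tool_pos: [0.5499, -0.2052, 0.3265]
eef_rot: [0.165, 0.001, 0.985, 0.042]
force: [0.1, 0.6, -1.6]
gripper_width: 0.0226
finger_force: 70.5
```

servo_tool(commands="2.43 9.7 0.65 0 0 0 2; 2.43 9.7 0.65 0 0 0 2; 0 0 0 0 0 0 2; 0 0 0 0 0 0 2")

```text
time_s: 18.2
tool_pos: [0.5553, -0.203, 0.3276]
eef_rot: [-0.001, 0.009, 1.0, 0.0]
force: [-1.0, -0.8, -1.6]
gripper_width: 0.0227
finger_force: 70.5
```

```bash
python3 - <<'E'
from h import *
np.set_printoptions(precision=4,suppress=True)
plan((.494,.2686,.326),yyaw=88.95)
E
```

```text
t 18.2 pos [ 0.5553 -0.203   0.3276] turn [ 0.0107 -0.1337  0.0622] shift now-axes [ 6.9404 47.051   0.1852] target-axes [ 6.9919 47.0435  0.1602] F [-0.9631 -0.7925 -1.6233] w 0.02271888956304903 70.51320433616638
```

servo_tool(commands="0 0 0 0.77 5.22 0 2; 0 0 0 0.77 5.22 0 2; 0 0 0 0.77 5.22 0 2; 0 0 0 0.77 5.22 0 2; 0 0 0 0.77 5.22 0 2")

```text
time_s: 18.82
tool_pos: [0.5204, 0.0581, 0.33]
eef_rot: [0.001, 0.011, 1.0, 0.001]
force: [0.5, -0.6, -1.7]
gripper_width: 0.0223
finger_force: 70.5
```

servo_tool(commands="0 0 0 0.77 5.22 0 2; 0 0 0 0.77 5.22 0 2; 0 0 0 0.77 5.22 0 2; 0 0 0 0.77 5.22 0 2; 0 0 0 0 0 0 2")

```text
time_s: 19.45
tool_pos: [0.4915, 0.2729, 0.3294]
eef_rot: [-0.001, 0.005, 1.0, 0.002]
force: [0.3, -0.7, -2.7]
gripper_width: 0.0226
finger_force: 70.5
```

servo_tool(commands="0 0 0 0 0 0 2; 0 0 0 0 0 0 2; 0 0 0 0 0 0 2")

```text
time_s: 19.82
tool_pos: [0.4953, 0.2655, 0.3299]
eef_rot: [0.0, 0.011, 1.0, 0.0]
force: [0.3, 0.8, -1.7]
gripper_width: 0.0224
finger_force: 70.5
```

```bash
python3 - <<'E'
from h import *
np.set_printoptions(precision=4,suppress=True)
snap('scene','s7')
plan((.494,.2686,.1786),yyaw=88.95)
a=np.load('pics/s7.npz')['img'].astype(int)
b=np.load('pics/s2.npz')['img'].astype(int)
w=slice(140,205),slice(470,520)
for i,n in((a,'now'),(b,'lifted')):
    g=i[w].min(2)  # tip window column profile not needed; compare images
r=cv2.phaseCorrelate(a[140:210,470:520].mean(2),b[140:210,470:520].mean(2));print('shift px',r)
E
```

```text
t 19.875 pos [0.4952 0.2659 0.3298] turn [ 0.018   0.0164 -0.1497] shift now-axes [ 0.1271  0.2628 15.122 ] target-axes [ 0.122   0.2679 15.122 ] F [-0.0432  0.3016 -2.8516] w 0.02258832096929749 70.5471932888031
shift px ((0.3905660265327171, 0.08316182164074348), 1.026991115293088)
```

servo_tool(commands="0 0 0 0.05 0.3 0 2; 0 0 0 0 0 2 2; 0 0 0 0 0 0 2; 0 0 0 0 0 0 2; 0 0 0 0 0 0 2")

```text
time_s: 20.5
tool_pos: [0.4948, 0.2707, 0.3106]
eef_rot: [0.001, 0.009, 1.0, 0.0]
force: [0.7, 0.8, -1.5]
gripper_width: 0.0228
finger_force: 70.4
```

```bash
python3 - <<'E'
from h import *
np.set_printoptions(precision=4,suppress=True)
plan((.4948,.2689,.1786),yyaw=88.95)
E
```

```text
t 20.5 pos [0.4948 0.2707 0.3106] turn [ 0.0548  0.0756 -0.0029] shift now-axes [ 0.0092 -0.1885 13.1984] target-axes [-0.0082 -0.1759 13.1986] F [ 0.6965  0.7792 -1.5425] w 0.02281627407205376 70.41447401046753
```

Correcting y by -0.15 cm and descending in stages, watching the force.

servo_tool(commands="0 0 0 0 -0.15 1 2; 0 0 0 0 0 1.5 2; 0 0 0 0 0 1.5 2; 0 0 0 0 0 1 2; 0 0 0 0 0 0 2")

```text
time_s: 21.12
tool_pos: [0.4933, 0.2684, 0.258]
eef_rot: [-0.001, 0.009, 1.0, -0.001]
force: [0.5, 0.5, -1.7]
gripper_width: 0.0227
finger_force: 70.5
```

servo_tool(commands="0 0 0 0 0 2 2; 0 0 0 0 0 2 2; 0 0 0 0 0 1.5 2; 0 0 0 0 0 1 2; 0 0 0 0 0 0 2")

```text
time_s: 21.75
tool_pos: [0.4938, 0.2687, 0.194]
eef_rot: [-0.001, 0.009, 1.0, -0.0]
force: [0.7, 0.3, -0.9]
gripper_width: 0.0224
finger_force: 70.5
```

```bash
python3 - <<'E'
from h import *
np.set_printoptions(precision=4,suppress=True)
plan((.4948,.2689,.1786),yyaw=88.95)
E
```

```text
t 21.75 pos [0.4938 0.2687 0.194 ] turn [-0.0498 -0.07    0.0047] shift now-axes [-0.1035  0.0281  1.536 ] target-axes [-0.1017  0.0268  1.5361] F [ 0.688   0.2733 -0.9197] w 0.022359341642178118 70.49395322799683
```

servo_tool(commands="0 0 0 0 0 0.8 2; 0 0 0 0 0 0.5 2; 0 0 0 0 0 0.1 2; 0 0 0 0 0 0 2; 0 0 0 0 0 0 2")

```text
time_s: 22.38
tool_pos: [0.4944, 0.269, 0.1809]
eef_rot: [0.0, 0.009, 1.0, 0.0]
force: [0.6, 0.1, -1.7]
gripper_width: 0.0227
finger_force: 70.5
```

servo_tool(commands="0 0 0 0 0 0.1 2; 0 0 0 0 0 0.1 2; 0 0 0 0 0 0 2; 0 0 0 0 0 0 2; 0 0 0 0 0 0 2")

```text
time_s: 23.0
tool_pos: [0.4943, 0.2689, 0.1787]
eef_rot: [0.0, 0.009, 1.0, 0.0]
force: [0.3, -0.4, -1.4]
gripper_width: 0.0226
finger_force: 70.7
```

servo_tool(commands="0 0 0 0 0 0.1 2; 0 0 0 0 0 0 2; 0 0 0 0 0 0 2; 0 0 0 0 0 0 2")

```text
time_s: 23.5
tool_pos: [0.4944, 0.2689, 0.1786]
eef_rot: [0.0, 0.009, 1.0, 0.0]
force: [-1.5, -1.2, 4.7]
gripper_width: 0.0229
finger_force: 71.5
```

Seated: z stopped at 0.1786 and the force rose. Releasing gently.

servo_tool(commands="0 0 0 0 0 0 2.6; 0 0 0 0 0 0 3.2; 0 0 0 0 0 0 5; 0 0 0 0 0 0 8.54; 0 0 0 0 0 0 8.54", newtons=20)

```text
time_s: 24.12
tool_pos: [0.4942, 0.2689, 0.1775]
eef_rot: [-0.0, 0.009, 1.0, -0.0]
force: [0.1, 0.4, -0.8]
gripper_width: 0.0832
finger_force: 0.0
```

servo_tool(commands="0 0 0 0 0 0 8.54; 0 0 0 0 0 0 8.54; 0 0 0 0 0 0 8.54")

```text
time_s: 24.5
tool_pos: [0.4942, 0.2689, 0.1777]
eef_rot: [0.0, 0.009, 1.0, 0.0]
force: [-1.7, 0.3, -0.4]
gripper_width: 0.0854
finger_force: 0.0
```

servo_tool(commands="0 0 0 0 0 -2 8.54; 0 0 0 0 0 -4 8.54; 0 0 0 0 0 -5 8.54; 0 0 0 0 0 -4 8.54; 0 0 0 0 0 0 8.54")

```text
time_s: 25.12
tool_pos: [0.4966, 0.2701, 0.3325]
eef_rot: [0.004, 0.009, 1.0, 0.003]
force: [0.3, 0.5, -0.5]
gripper_width: 0.0857
finger_force: 0.0
```

servo_tool(commands="0 0 0 0 0 0 8.54; 0 0 0 0 0 0 8.54; 0 0 0 0 0 0 8.54; 0 0 0 0 0 0 8.54")

```text
time_s: 25.62
tool_pos: [0.4939, 0.2687, 0.3268]
eef_rot: [-0.001, 0.009, 1.0, -0.0]
force: [-0.1, -0.2, -0.9]
gripper_width: 0.0854
finger_force: 0.0
```

```bash
python3 - <<'E'
from h import *
a=snap('scene','s9')['img'];b=np.load('pics/scene0.npz')['img']
d=cv2.absdiff(a,b).max(2)
print('crop diff fraction probe',(d[160:310,440:560]>40).mean(), 'bystanders',(d[200:330,130:190]>40).mean(),(d[330:380,480:525]>40).mean())
f=lambda i:np.argwhere((i[170:225,475:510,2]>150)&(i[170:225,475:510,0]<60)).mean(0)
print(f(a),f(b)); print(telemetry.observe()['tool_pos'])
E
```

```text
crop diff fraction probe 0.0055 bystanders 0.0 0.0
[ 9.13761468 21.48623853] [ 8.672 21.168]
[0.4940233  0.26875599 0.32704515]
```

The probe is back within half a pixel of its first position, and the bystanders haven't moved.

```bash
python3 -c "
from station import arm; print(arm.finish_job())"
```

```text
the job is handed in; nothing more can be done
None
```

I pressed the green, yellow and blue terminals in that order, with the spring tip about 6–7 mm in for over a second each. The probe is back upright in its fork, the bystanders haven't moved, and the job was handed in at about 26 s, with no verdict returned.

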